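# Find the blind bore of a regulator piston housing by feel and hold it bore-up

### The arm

A 6-joint arm with a two-finger parallel gripper is mounted at the origin on the work surface. World frame = base frame: x ahead of the robot, y to its left, z up, the work surface at z = 0. Lengths are in m, angles in degrees, forces in N, time in s.
With the tool pointing down it reaches from about 0.4 to 0.825 m from the base axis. Payload 7 kg.
Tool frame: the origin (TCP) lies midway between the tips of the shut fingers; the grasp point (between the pads) lies 19 mm behind it; y points along the fingers, z is the direction in which the jaws open and shut, and the axes are right-handed (so a half turn about y gives the same grasp; the last joint's range is limited). The gripper opens to 88 mm and grips with 3 to 60 N. Pads are 19 mm wide; open, the fingers measure 130 mm over their backs; the gripper's body (78 mm by 193 mm) begins 47 mm behind the grasp point.
Start: joints at [16.507, 20.546, 0.682, 0, -70.136, -16.507], TCP at [0.675, -0, 0.227] pointing down, gripper open.
Joint ranges: [-176.03, 176.03], [-82.01, 121.73], [-58.28, 71.71], [-173.87, 95.51], [-174.79, -0.11], [-173.66, 173.66]. Speed limits (degrees/s): [136.94, 136.94, 172.46, 180, 180, 180].

### API

Orientations are given as [roll, pitch, yaw] about the fixed x, y, z axes, in that order (R = Rz(yaw) Ry(pitch) Rx(roll)).
In Python, from plant import ctrl gives the robot as it stands.
- The arm moves only by the tool step_arm, never from a script. Its argument "rows" is a list that holds one entry, the list of rows, each a list of 7 numbers: the gripper command: -1 is shut, 1 is fully open, values between are in proportion, then the shift along the world's x, y, z in cm, then the turn, a rotation vector about the world's x, y, z in degrees. In form: [[[fingers, tx, ty, tz, rx, ry, rz], ...]]. A call has 1 to 12 rows; each row shifts and turns the commanded pose from where the row before left it; what a row does not reach is not made up. A row lasts 1/8 s, in which the tool goes at most 62.5 mm and 10.7 degrees, less where a joint would pass 70% of its speed; a pose out of reach is approached as far as the arm can. A call is refused whole if a number of a shift passes 6.25 or a number of a turn 10.7, either way. A call with a gripper value outside its range is refused whole. The fingers move at their own pace and stop on an object; the grip force is fixed at half the most. Time passes only in rows, so rows that do not move let the fingers close. It gives the time, the measured TCP pose, the force and the opening at its end, in the units of the state.
- ctrl.get_obs(): the state, without advancing time (a new reading comes with each control period).
- ctrl.snapshot(name): name is "scene" or "side" or "wrist"; returns the picture (400x640x3 uint8, blue, green, red); there is no depth.
- ctrl.camera_params(name): a dict with "vertical_fov" (degrees; the focal length in pixels is half the picture's height over the tangent of half this angle, whatever the lens; pixels are square), "cx", "cy" (the principal point, pixels), "rvec" (rotation vector, rad) and "tvec" (3), from world to camera coordinates, as OpenCV has them. Camera axes: x right, y down, z forward; pixel columns grow to the right and rows downward; lengths in m; the calibration is good to about 2 mm. A picture is of the moment at which its call begins: read the wrist's pose just before it. camera_params takes no time and is no camera call; for the wrist camera it gives the pose at the moment of the call.
- ctrl.close_job(): hands the job in, once; it reports no verdict.
The state is a dict: "clock": time; "joint_pos": joint angles; "qvel": joint speeds; "tau": joint torques, N m; "tool_pos": TCP position; "orientation": TCP orientation; "force": force on the tool from outside, world axes, zero at the start; "moment": the same for the moment, N m; "opening": finger opening in m.
Only numpy, scipy, OpenCV 4.12 (cv2) and the standard library are available. Lean on these libraries where they do the work, as an engineer would, in place of code of your own. Each camera call takes 0.05 s, during which the arm holds its last target. There are 200 camera calls.

### The job

Only one end of the bright square piston housing has the deep blind bore; the other end has just a shallow recess. Find the bore by trying the ends on the test pin until the housing slides fully home against the blue block, then take it off the pin, turn it over so that the bore points straight up, and finish while still holding it still in the gripper, a good 15 cm up over the open middle of the bench and touching nothing else. Leave all the other things where they are.

Things in the scene. Friction and masses are not known exactly. Their poses are not given: they have to be found in the camera images.
- cap: piston housing: bright square metal block 64 mm long, 40 x 40 mm in section, 0.2 to 0.4 kg, lying on a long face. Origin at its centre (20 mm above the bench as it lies), x along its length. Both ends show a dark round opening 26 mm across, centred: one is the blind bore, 42 mm deep, the other a recess 4 mm deep. Which way the bore faces varies: look in, or try the ends on the pin
- pinblock: the test pin's fixed blue block, 30 mm deep (x), 70 mm wide (y), 45 mm tall. Origin on the bench under the middle of the face that carries the pin; its x axis points from that face into the block, so the pin points along -x, roughly towards the robot
- pin_tip (a point): the free end of the test pin: a level steel pin 16 mm thick standing 30 mm out of the block, its axis 20 mm above the bench, just the height of the housing's axis when that lies on the bench; the bore slides over it until the housing's end meets the block
- screwdriver: bystander: red-handled screwdriver lying flat, 170 mm long; origin near its middle on the bench
- wrench: bystander: steel wrench lying flat, 160 mm long; origin near its middle on the bench
- jar: bystander: amber jar with white cap, 58 mm across, 55 mm tall; origin under its centre
- collar: bystander: brass ring lying flat, 60 mm outside, 40 mm inside, 14 mm tall; origin under its centre
- cover: bystander: round black plastic cover lying flat, 68 mm across, 18 mm tall; origin under its centre
- handwheel: bystander: yellow valve handwheel standing on its 24 mm hub, 52 mm across, 32 mm tall; origin under its centre
- can: bystander: white can, 52 mm across, 90 mm tall; origin under its centre
Things that resemble listed ones, but are neither listed nor needed, are in the scene too. What is meant by the pinblock is not pink or turquoise, and is the larger of those in its own colour.

How it is judged:
By the outcome, as a careful person would: the job done as asked, in the order asked, and still so for the second after the job is handed in, while the arm keeps its last pose, push and grip.
It also fails if it takes over 72 s, if anything falls off the work surface, if the arm or the gripper's body presses on something with over 40 N, if the wrist force passes 120 N, or if a joint passes its speed limit or range.

## Working session

There is one attempt and no reset: what is moved stays moved. The work goes in short steps, Python scripts to look and compute and a tool call to move; the robot and the scene stay as the last step left them, time stands still between calls to the robot, and variables do not carry over. Pictures are saved under pics/ and viewed, about 8 in all and at most 12, crops included, and the job is handed in when it is done.

Besides the shell and the picture viewer there is one more tool, called after "Request:" by a JSON object that holds its "method" and its "body", one argument or row to a line. step_arm: Moves the arm, as the interface text tells. Its arguments: {"type":"object","properties":{"rows":{"type":"array"}},"required":["rows"]}

```bash
ls; mkdir -p pics; cat > h.py <<'E'
import numpy as np, cv2
from plant import ctrl
def cam(n):
    p=ctrl.camera_params(n); f=200/np.tan(np.radians(p['vertical_fov'])/2)
    return np.array([[f,0,p['cx']],[0,f,p['cy']],[0,0,1]]),np.array(p['rvec'],float),np.array(p['tvec'],float),p
def snap(n,f):
    im=ctrl.snapshot(n); cv2.imwrite('pics/'+f,im); return im
def ray(n,uv,z,c=None):
    K,r,t,_=c or cam(n); R=cv2.Rodrigues(r)[0]; o=-R.T@t
    d=R.T@np.linalg.inv(K)@np.array([uv[0],uv[1],1.]); return o+d*(z-o[2])/d[2]
def proj(n,P,c=None):
    K,r,t,_=c or cam(n); return cv2.projectPoints(np.array(P,float).reshape(-1,1,3),r,t,K,None)[0].reshape(-1,2)
E
python3 - <<'E'
from h import *
print(ctrl.get_obs())
for n in('scene','side','wrist'):
    print(n,cam(n)[3]); snap(n,n+'0.png')
E
```

```text
pics
{'clock': 0.0, 'joint_pos': array([ 1.65076616e+01,  2.05917861e+01,  6.34652747e-01, -2.08878528e-02,
       -7.01364907e+01, -1.65088032e+01]), 'qvel': array([-0.03236936,  0.05148545, -0.0881538 ,  0.08227054, -0.03824633,
       -0.0795592 ]), 'tau': array([-8.00930356e-04, -5.82726967e+01,  2.93058443e+01,  6.99745238e+00,
        6.93249181e-03, -2.06530804e-04]), 'tool_pos': array([ 6.74511439e-01, -1.28174546e-05,  2.25622996e-01]), 'orientation': array([-8.99046552e+01,  7.78066607e-03,  8.99917515e+01]), 'force': array([0.7472608 , 0.29252982, 0.23825107]), 'moment': array([-0.04867247, -0.01070831,  0.03563245]), 'opening': 0.08789019240584178}
scene {'vertical_fov': 49.29795751422331, 'cx': 316.96892378149846, 'cy': 192.64932106767196, 'rvec': array([ 2.04196148,  1.24002005, -0.50813356]), 'tvec': array([-0.2629469 , -0.33084919,  1.64481125])}
side {'vertical_fov': 45.54546863863162, 'cx': 322.90015825727795, 'cy': 199.84294693781686, 'rvec': array([ 0.74638983, -2.68333632,  1.01646753]), 'tvec': array([0.49255383, 0.25000987, 1.0225496 ])}
wrist {'vertical_fov': 60.72780870028501, 'cx': 323.7101137632352, 'cy': 200.29846269293424, 'rvec': array([1.01424164e-03, 3.10424177e+00, 4.69482387e-01]), 'tvec': array([ 0.67272143, -0.03847242,  0.39106666])}
```

View pics/scene0.png

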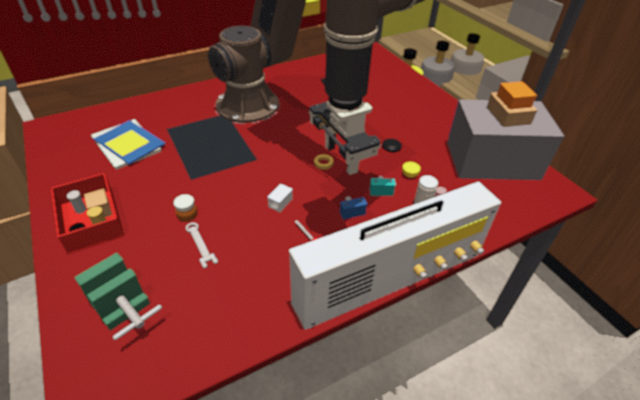

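View pics/side0.png

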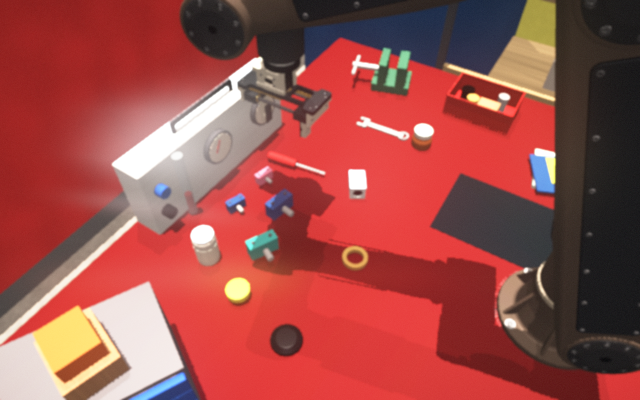

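View pics/wrist0.png

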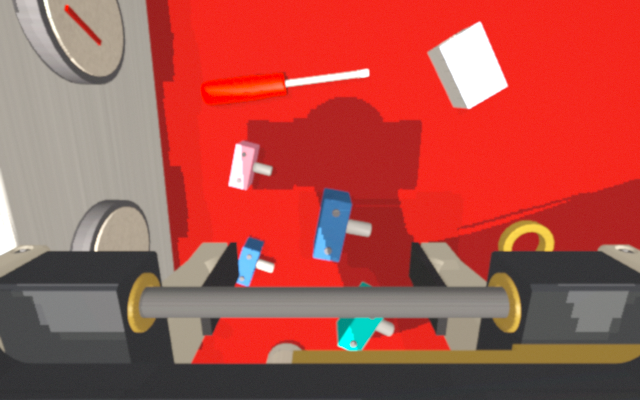

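The wrist picture shows these candidates:
- **Pin blocks:** large blue (333,225), small blue (249,262), pink (243,165), turquoise (360,315). I choose the large blue one.
- **Housing:** white block (468,65). It's the only one.

I'll check both in one close crop.

```bash
python3 - <<'E'
from h import *
im=cv2.imread('pics/wrist0.png'); s=cv2.imread('pics/side0.png')
a=cv2.resize(im[10:120,415:525],None,fx=3.6,fy=3.6,interpolation=2)
b=cv2.resize(im[170:280,290:400],None,fx=3.6,fy=3.6,interpolation=2)
c=cv2.resize(s[160:205,330:385],(396,200),interpolation=2)
c=cv2.resize(s[160:205,335:380],(200,200),interpolation=2)
d=cv2.resize(s[180:225,255:300],(200,200),interpolation=2)
cv2.imwrite('pics/crop1.png',np.vstack([np.hstack([a,b]),np.hstack([c,d,np.zeros((200,392,3),np.uint8)])]))
for u in [(428,50),(480,22),(507,85),(467,108)]: print(ray('wrist',u,.04).round(4),ray('wrist',u,0).round(4))
for u in [(322,190),(351,192),(337,260),(313,257)]: print('b',ray('wrist',u,.045).round(4))
print('pin',ray('wrist',(371,230),.02),ray('wrist',(347,227),.02))
E
```

```text
[ 0.5761 -0.1186  0.04  ] [ 0.5648 -0.1232  0.    ]
[ 0.531 -0.142  0.04 ] [ 0.5144 -0.1494  0.    ]
[ 0.4979 -0.0878  0.04  ] [ 0.4774 -0.0889  0.    ]
[ 0.5335 -0.0666  0.04  ] [ 0.5172 -0.0652  0.    ]
b [0.6747 0.0146 0.045 ]
b [0.6448 0.0168 0.045 ]
b [0.6584 0.0943 0.045 ]
b [0.6847 0.0907 0.045 ]
pin [0.61869472 0.06914354 0.02      ] [0.64628247 0.06542492 0.02      ]
```

View pics/crop1.png

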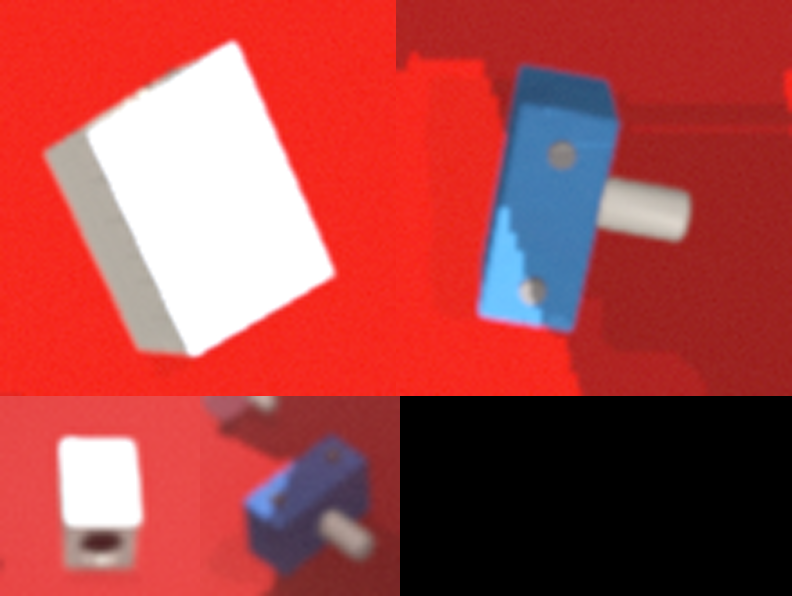

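```bash
python3 - <<'E'
from h import *
c=cam('wrist'); R=cv2.Rodrigues(c[1])[0]; print('cam',-R.T@c[2],R[2])
H=[(480.3,21.1),(439.4,46.1),(468.6,108.9),(508.1,85.8)]
P=np.array([ray('wrist',u,.04) for u in H]); print(P.round(4),P.mean(0).round(4))
for i in range(4): d=P[(i+1)%4]-P[i]; print(np.linalg.norm(d).round(4),np.degrees(np.arctan2(d[1],d[0])).round(1))
B=[(290+(x-396)/3.6,170+y/3.6) for x,y in [(525,103),(618,123),(575,330),(480,315)]]
Q=np.array([ray('wrist',u,.045) for u in B]); print(Q.round(4),Q.mean(0).round(4))
for i in range(4): d=Q[(i+1)%4]-Q[i]; print(np.linalg.norm(d).round(4),np.degrees(np.arctan2(d[1],d[0])).round(1))
T=[(290+(x-396)/3.6,170+y/3.6) for x,y in [(688,217),(602,206)]]
T=np.array([ray('wrist',u,.02) for u in T]);print('pin',T,T[1]-T[0])
print(proj('side',list(P)+list(Q)).round(0), proj('side',T))
E
```

```text
cam [ 0.67354773 -0.07911826  0.38364628] [-0.00172551  0.29572078 -0.95527286]
[[ 0.5308 -0.1428  0.04  ]
 [ 0.5659 -0.122   0.04  ]
 [ 0.5318 -0.0658  0.04  ]
 [ 0.4967 -0.0871  0.04  ]] [ 0.5313 -0.1044  0.04  ]
0.0408 30.7
0.0657 121.2
0.0411 -148.7
0.0653 -58.5
[[0.6707 0.0239 0.045 ]
 [0.6438 0.03   0.045 ]
 [0.6553 0.0964 0.045 ]
 [0.6843 0.0913 0.045 ]] [0.6636 0.0604 0.045 ]
0.0276 167.3
0.0674 80.1
0.0294 -10.0
0.0688 -101.4
pin [[0.61855335 0.06948632 0.02      ]
 [0.64602298 0.06569772 0.02      ]] [ 0.02746963 -0.0037886   0.        ]
[[365. 171.]
 [349. 171.]
 [351. 189.]
 [367. 189.]
 [285. 189.]
 [293. 195.]
 [274. 210.]
 [265. 204.]] [[292.84847481 215.67959212]
 [284.41958123 210.21800041]]
```

The picture shows the housing's top face centred at (0.531,-0.104) and measuring 65 x 41 mm, which fits. Its axis lies at 121.3°/-58.7°. The large blue block has its pin face at about (0.650,0.063), and its x axis is at about -10°. Its pin tip is at about (0.620,0.068). All sizes are consistent, so I'm moving above the housing.

Request:
{"method": "step_arm", "body": {
  "rows": [
    [[1,-2.4,-1.73,-1.5,0,0,5.2],[1,-2.4,-1.73,-1.5,0,0,5.2],[1,-2.4,-1.73,-1.5,0,0,5.2],[1,-2.4,-1.73,-1.5,0,0,5.2],[1,-2.4,-1.73,-1.5,0,0,5.2],[1,-2.4,-1.73,-1.5,0,0,5.2],[1,0,0,0,0,0,0],[1,0,0,0,0,0,0]]
  ]
}}

```text
clock: 1.15
tool_pos: [0.5316, -0.1038, 0.137]
orientation: [-90.0, 0.0, 121.1]
force: [0.3, -0.7, 0.6]
opening: 0.0879
```

```bash
python3 - <<'E'
from h import *
o=ctrl.get_obs(); print(o)
snap('wrist','w1.png')
u=np.radians(121.3);d=np.array([np.cos(u),np.sin(u)]);n=np.array([-d[1],d[0]]);c=np.array([.5313,-.1044])
print(proj('wrist',[list(c+a*.032*d+b*.02*n)+[.04] for a,b in [(1,1),(1,-1),(-1,-1),(-1,1)]]).round(1))
E
```

```text
{'clock': 1.15, 'joint_pos': array([ 9.70185608e+00,  1.24970564e+01, -2.33015717e+01,  1.95997469e-02,
       -5.41551945e+01,  2.14342377e+01]), 'qvel': array([ 0.42535969,  0.33688552,  0.85073902,  0.04401897, -0.03693364,
        0.12441714]), 'tau': array([-3.73088373e-01, -4.32145786e+01,  2.45272136e+01,  5.86210951e+00,
        1.40407495e-02,  4.88117791e-02]), 'tool_pos': array([ 0.53163419, -0.10379764,  0.13698134]), 'orientation': array([-9.00371729e+01,  3.16715992e-02,  1.21147555e+02]), 'force': array([ 0.32004254, -0.6806567 ,  0.56568823]), 'moment': array([-0.0149679 ,  0.03428436, -0.07270253]), 'opening': 0.08790664372217519}
[[349.1 237.2]
 [299.6 237.3]
 [297.7 158.9]
 [350.8 158.7]]
```

View pics/w1.png

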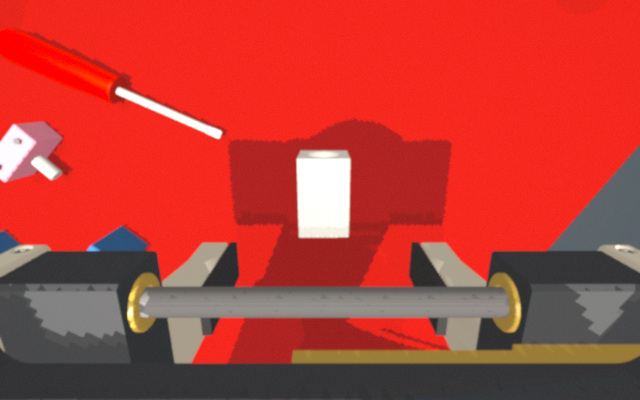

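The housing sits where predicted and square between the jaws (corners 297–350, 158–237). I'm descending and gripping.

Request:
{"method": "step_arm", "body": {
  "rows": [
    [[1,0,0,-4,0,0,0],[1,0,0,-4,0,0,0],[1,0,0,-3,0,0,0],[1,0,0,-1.5,0,0,0],[1,0,0,-0.7,0,0,0],[-1,0,0,0,0,0,0],[-1,0,0,0,0,0,0],[-1,0,0,0,0,0,0],[-1,0,0,0,0,0,0],[-1,0,0,0,0,0,0]]
  ]
}}

```text
clock: 2.45
tool_pos: [0.5311, -0.1038, 0.0048]
orientation: [-90.0, 0.0, 121.2]
force: [0.3, -1.2, 0.6]
opening: 0.0431
```

```bash
python3 - <<'E'
from h import *
g=cv2.cvtColor(cv2.imread('pics/w1.png'),6); print(g[148:162,303:346:3])
g=cv2.cvtColor(cv2.imread('pics/side0.png'),6); print(g[186:202,349:368])
E
```

```text
[[ 81  81  80  80  80  81  80  81  83  82  81  78  80  79  82]
 [104 104 103 104 104 103 106 108 107 106 102 104 104 102 103]
 [145 145 143 147 151 152 155 164 156 153 150 146 145 145 146]
 [175 176 176 186 198 204 211 215 209 205 193 182 177 176 176]
 [183 183 192 211 228 238 244 247 241 235 220 202 188 183 183]
 [183 183 206 226 241 249 254 254 254 246 233 216 193 183 182]
 [183 185 211 232 246 252 255 255 254 250 239 223 193 183 184]
 [183 184 206 232 245 252 255 255 254 249 238 220 189 183 183]
 [184 183 195 220 234 244 254 254 250 239 227 206 185 184 182]
 [194 193 195 203 214 224 234 236 229 217 206 198 194 195 190]
 [227 229 227 229 231 233 234 235 234 230 229 229 231 231 229]
 [254 255 254 255 255 255 254 255 255 254 255 254 255 255 255]
 [255 255 255 255 255 255 255 255 255 255 255 255 255 255 255]
 [255 255 255 255 255 255 255 255 255 255 255 255 255 255 255]]
[[230 255 255 255 255 255 255 255 255 255 255 255 255 255 255 255 255 237
  159]
 [216 255 255 255 255 255 255 255 255 255 255 255 255 255 255 255 255 233
  161]
 [185 241 255 255 255 255 255 255 255 255 255 255 255 2
[... 379 characters left out ...]
  54  50  51  57  69  94 125 148 156 149 132
  122]
 [146 157 155 146 124 106  91  81  77  81  92 108 124 142 153 156 147 130
  123]
 [147 155 157 155 153 151 147 141 148 150 154 157 157 157 155 153 143 128
  121]
 [147 157 159 159 166 173 174 185 200 201 193 182 167 158 154 149 137 127
  123]
 [143 154 155 154 158 167 168 180 196 194 185 175 160 153 151 143 133 124
  123]
 [136 140 143 141 141 141 144 150 157 156 153 146 143 139 139 135 132 123
  121]
 [126 128 127 125 123 122 122 124 124 124 127 125 126 127 126 123 121 122
  121]
 [119 117 118 116 118 114 117 114 116 115 117 117 116 116 118 117 117 118
  121]
 [117 118 115 116 114 116 116 116 115 115 117 117 115 116 117 115 116 116
  121]]
```

Request:
{"method": "step_arm", "body": {
  "rows": [
    [[-1,0,0,0,0,0,0],[-1,0,0,0,0,0,0],[-1,0,0,2,0,0,0],[-1,0,0,4,0,0,0],[-1,0,0,4,0,0,0],[-1,0.6,3,0,0,0,8.1],[-1,0.6,3,0,0,0,8.1],[-1,0.6,3,0,0,0,8.1],[-1,0.6,3,0,0,0,8.1],[-1,0.6,3,0,0,0,8.1],[-1,0.6,3,0,0,0,8.2],[-1,0,0,0,0,0,0]]
  ]
}}

```text
clock: 3.95
tool_pos: [0.5667, 0.0778, 0.1037]
orientation: [-90.0, -0.1, 170.1]
force: [-0.6, 0.8, -4.3]
opening: 0.0399
```

```bash
python3 - <<'E'
from h import *
o=ctrl.get_obs(); print(o['tool_pos'],o['orientation'],o['opening'],o['force'],o['joint_pos'])
im=snap('wrist','w2.png'); cv2.imwrite('pics/w2c.png',im)
print(proj('wrist',[(.620,.068,.02),(.65,.063,.02),(.6438,.03,.045),(.6553,.0964,.045)]).round(1))
E
```

```text
[0.56670075 0.07776886 0.1036578 ] [-8.99740827e+01 -7.21159280e-02  1.70076288e+02] 0.03994840074369383 [-0.61949509  0.78701837 -4.28575337] [ 2.73889832e+01  1.73025439e+01 -2.16414218e+01 -2.96714747e-02
 -5.11291048e+01  5.27059568e+01]
[[323.9 130.8]
 [323.4  84.7]
 [379.3  84.2]
 [267.   84.7]]
```

View pics/w2.png

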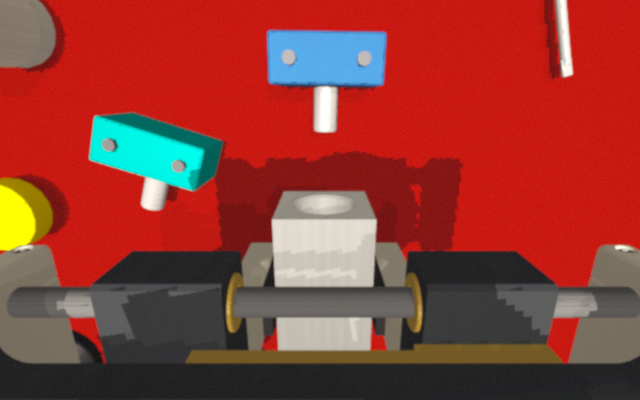

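The pin is at (325,132) in line with the housing's near opening at (324,203), and the block face is level in the picture, so the housing is aligned. I'm descending to 1.5 mm above the bench and approaching gently.

Request:
{"method": "step_arm", "body": {
  "rows": [
    [[-1,0,0,-4,0,0,0],[-1,0,0,-4,0,0,0],[-1,0,0,-1.2,0,0,0],[-1,0,0,-0.5,0,0,0],[-1,0.98,-0.17,0,0,0,0],[-1,0.98,-0.17,0,0,0,0],[-1,0.3,-0.05,0,0,0,0],[-1,0.3,-0.05,0,0,0,0],[-1,0.3,-0.05,0,0,0,0],[-1,0,0,0,0,0,0]]
  ]
}}

```text
clock: 5.25
tool_pos: [0.5957, 0.0713, 0.0076]
orientation: [-90.0, 0.0, 169.9]
force: [-0.3, 0.6, -3.2]
opening: 0.0399
```

Request:
{"method": "step_arm", "body": {
  "rows": [
    [[-1,0.25,-0.04,0,0,0,0],[-1,0.25,-0.04,0,0,0,0],[-1,0,0,0,0,0,0]]
  ]
}}

```text
clock: 5.62
tool_pos: [0.6008, 0.0705, 0.0075]
orientation: [-90.0, 0.0, 169.9]
force: [0.0, 1.4, -4.5]
opening: 0.04
```

Request:
{"method": "step_arm", "body": {
  "rows": [
    [[-1,0.4,-0.07,0,0,0,0],[-1,0.4,-0.07,0,0,0,0],[-1,0.4,-0.07,0,0,0,0],[-1,0.2,-0.04,0,0,0,0],[-1,0,0,0,0,0,0]]
  ]
}}

```text
clock: 6.25
tool_pos: [0.6147, 0.0679, 0.0075]
orientation: [-90.0, -0.0, 169.9]
force: [-0.3, -0.2, -3.5]
opening: 0.0396
```

```bash
python3 - <<'E'
from h import *
im=snap('side','s3.png'); w=snap('wrist','w3.png')
cv2.imwrite('pics/c3.png',np.vstack([cv2.resize(im[165:245,240:340],(600,240),interpolation=2)[:, :],cv2.resize(w[30:260,200:450],(600,340),interpolation=2)]))
E
```

```text
(no output)
```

View pics/c3.png

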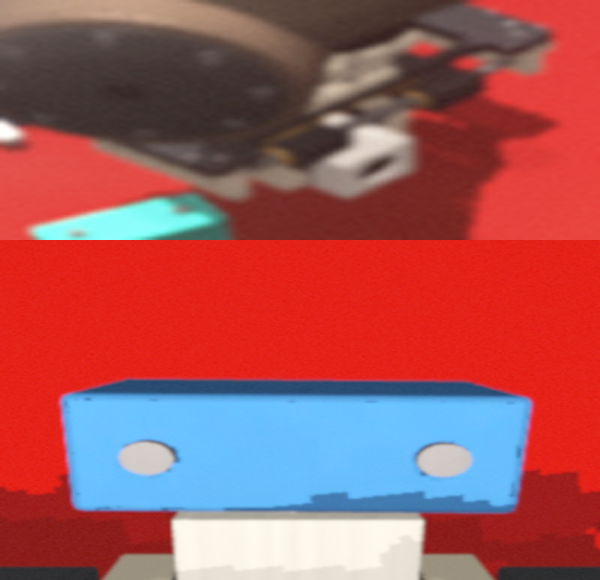

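The housing is almost on the block: the gap at c3 (300,515) is a few mm, and it's centred. I'm creeping until contact.

Request:
{"method": "step_arm", "body": {
  "rows": [
    [[-1,0.1,-0.02,0,0,0,0],[-1,0.1,-0.02,0,0,0,0],[-1,0.1,-0.02,0,0,0,0],[-1,0,0,0,0,0,0]]
  ]
}}

```text
clock: 6.85
tool_pos: [0.6167, 0.0674, 0.0073]
orientation: [-90.0, -0.1, 169.9]
force: [-4.3, 2.4, -1.8]
opening: 0.0402
```

Request:
{"method": "step_arm", "body": {
  "rows": [
    [[-1,0.1,-0.02,0,0,0,0],[-1,0.1,-0.02,0,0,0,0],[-1,0,0,0,0,0,0]]
  ]
}}

```text
clock: 7.22
tool_pos: [0.6166, 0.0671, 0.0069]
orientation: [-89.9, -0.3, 169.9]
force: [-11.0, 5.6, 1.4]
opening: 0.0403
```

```bash
python3 - <<'E'
from h import *
o=ctrl.get_obs(); print(o['tool_pos'],o['force'])
w=snap('wrist','w4.png')
cv2.imwrite('pics/c4.png',cv2.resize(w[120:180,250:400],(750,300),interpolation=2))
E
```

```text
[0.61663979 0.0670692  0.00693428] [-10.99387145   5.64026249   1.38512077]
```

View pics/c4.png

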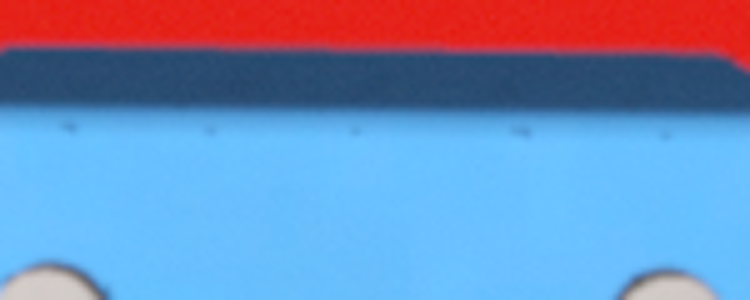

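The housing stopped hard with 12 N on the block. The TCP is 50.7 mm into the stroke against about 52 expected, and centred, so it's fully home on the first end tried; the recess would have stopped it 26 mm short. The crop missed the joint line, but force and position agree. Now I'm backing straight off and lifting.

Request:
{"method": "step_arm", "body": {
  "rows": [
    [[-1,-0.5,0.08,0,0,0,0],[-1,-1.2,0.21,0,0,0,0],[-1,-1.5,0.26,0,0,0,0],[-1,-1.5,0.26,0,0,0,0],[-1,-1.5,0.26,0,0,0,0],[-1,-1.0,0.17,0,0,0,0],[-1,0,0,0,0,0,0],[-1,0,0,3,0,0,0],[-1,0,0,5,0,0,0],[-1,0,0,5,0,0,0],[-1,0,0,5,0,0,0],[-1,0,0,5,0,0,0]]
  ]
}}

```text
clock: 8.78
tool_pos: [0.5477, 0.0793, 0.2394]
orientation: [-90.0, 0.0, 169.9]
force: [1.2, 0.9, -3.6]
opening: 0.0394
```

Request:
{"method": "step_arm", "body": {
  "rows": [
    [[-1,0,0,3,0,0,0],[-1,0,-1.5,0,0,0,-8],[-1,0,-1.5,0,0,0,-8],[-1,0,-1.5,0,0,0,-8],[-1,0,-1.5,0,0,0,-8],[-1,0,-1.5,0,0,0,-8],[-1,0,-1.5,0,0,0,-8],[-1,0,-1.5,0,0,0,-8],[-1,0,-1.5,0,0,0,-8],[-1,0,-1.5,0,0,0,-8],[-1,0,-1.5,0,0,0,-8],[-1,0,0,0,0,0,0]]
  ]
}}

```text
clock: 10.28
tool_pos: [0.5477, -0.0715, 0.2674]
orientation: [-90.0, 0.0, 89.8]
force: [0.2, 0.5, -3.0]
opening: 0.0397
```

Request:
{"method": "step_arm", "body": {
  "rows": [
    [[-1,0,0,0,-8,0,0],[-1,0,0,0,-8,0,0],[-1,0,0,0,0,0,0]]
  ]
}}

```text
clock: 10.65
tool_pos: [0.5473, -0.0689, 0.2665]
orientation: [-89.9, 16.1, 90.3]
force: [0.4, 0.0, -3.7]
opening: 0.0397
```

```bash
python3 - <<'E'
from h import *
o=ctrl.get_obs(); print(o['tool_pos'],o['orientation'],o['joint_pos'],o['force'],o['opening'])
E
```

```text
[ 0.54731496 -0.06891772  0.266489  ] [-89.88659415  16.11370019  90.257428  ] [ 23.42484717   7.69492343 -19.44321647  15.69039574 -70.15805286
 -29.48330567] [ 0.35350741  0.01542816 -3.69417792] 0.039731907238819385
```

Request:
{"method": "step_arm", "body": {
  "rows": [
    [[-1,0,0,0,-6.2,0,0],[-1,0,0,0,-6.2,0,0],[-1,0,0,0,-6.2,0,0],[-1,0,0,0,-6.2,0,0],[-1,0,0,0,-6.2,0,0],[-1,0,0,0,-6.2,0,0],[-1,0,0,0,0,0,0]]
  ]
}}

```text
clock: 11.52
tool_pos: [0.5477, -0.07, 0.2659]
orientation: [-89.7, 53.2, 90.2]
force: [-0.2, -0.1, -3.3]
opening: 0.0398
```

Request:
{"method": "step_arm", "body": {
  "rows": [
    [[-1,0,0,0,-6.2,0,0],[-1,0,0,0,-6.2,0,0],[-1,0,0,0,-6.2,0,0],[-1,0,0,0,-6.2,0,0],[-1,0,0,0,-6.2,0,0],[-1,0,0,0,-5.8,0,0],[-1,0,0,0,0,0,0],[-1,0,0,0,0,0,0]]
  ]
}}

```text
clock: 12.52
tool_pos: [0.5479, -0.0707, 0.2676]
orientation: [-118.0, 89.7, 62.0]
force: [-0.3, 0.3, -3.3]
opening: 0.04
```

```bash
python3 - <<'E'
from h import *
from scipy.spatial.transform import Rotation as Ro
o=ctrl.get_obs(); print(o['tool_pos'],o['orientation'],o['joint_pos'],o['force'],o['opening'])
print(Ro.from_euler('xyz',o['orientation'],degrees=True).as_matrix().round(3))
a=snap('scene','sc5.png'); b=snap('side','sd5.png')
c=np.array(o['tool_pos'])+[0,.019,0]; print(proj('scene',[c]),proj('side',[c]))
def crop(im,p,s):
    x,y=[int(np.clip(v,s,m-s)) for v,m in zip(p,(640,400))]; return cv2.resize(im[y-s:y+s,x-s:x+s],(400,400),interpolation=2)
cv2.imwrite('pics/c5.png',np.hstack([crop(a,proj('scene',[c])[0],60),crop(b,proj('side',[c])[0],80)]))
E
```

```text
[ 0.54789521 -0.0707497   0.26763885] [-117.97569937   89.69959102   61.95001985] [ 40.51248332  36.58622638 -39.03930063  50.26030119 -99.03444996
 -79.13549498] [-0.29137489  0.31230263 -3.31141497] 0.03998159683778002
[[ 0.002 -0.001 -1.   ]
 [ 0.005 -1.     0.001]
 [-1.    -0.005 -0.002]]
[[298.392059   124.38068296]] [[346.84375516 119.2943392 ]]
```

View pics/c5.png

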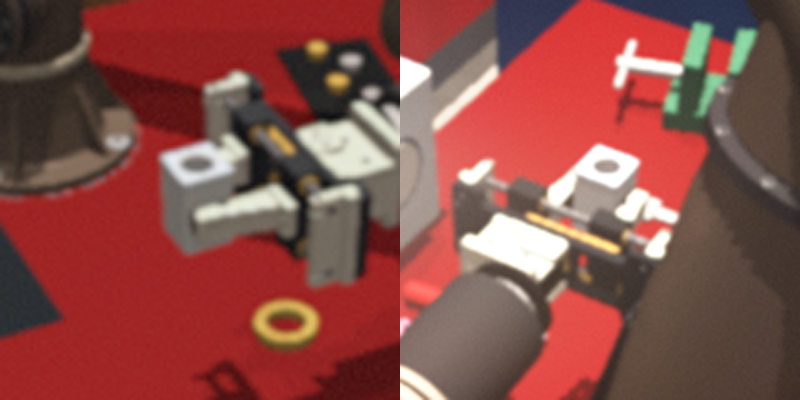

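Both crops show the housing upright in the jaws with a dark opening on top (scene crop (197,160), side crop (605,165)), clear of everything. I'm letting it settle, then handing in.

Request:
{"method": "step_arm", "body": {
  "rows": [
    [[-1,0,0,0,0,0,0],[-1,0,0,0,0,0,0],[-1,0,0,0,0,0,0],[-1,0,0,0,0,0,0]]
  ]
}}

```text
clock: 13.12
tool_pos: [0.5476, -0.0706, 0.2676]
orientation: [-175.9, 89.9, 4.1]
force: [-0.8, -0.2, -3.6]
opening: 0.0399
```

```bash
python3 - <<'E'
from plant import ctrl
o=ctrl.get_obs(); print(o['clock'],o['tool_pos'],o['qvel'].round(2),o['opening'],o['force']); print(ctrl.close_job())
E
```

```text
13.125 [ 0.54756738 -0.07060409  0.26757455] [-0.12  0.09 -0.02 -0.03 -0.08 -0.06] 0.03986844221825542 [-0.84342679 -0.21997694 -3.6337324 ]
the job is handed in; nothing more can be done
None
```

The job is done and handed in at 13.1 s. The housing is held still with the bore pointing straight up, its centre about 27 cm above the bench near (0.55, -0.05).

- **Finding the bore:** The first end I tried slid over the pin until the housing stopped hard against the large blue block with about 12 N. The stroke was 50.7 mm against about 52 mm expected, and the recess would have stopped it about 26 mm short. I then backed it straight off the pin, lifted it, turned it and tilted it 90°.
- **Last checks:** The tool's tilt is within about 0.3° of vertical. The opening reads 39.9 mm on the 40 mm housing. Only the housing's weight shows on the wrist, and the arm is still. The scene and side pictures show the opening on top and nothing touching.
- **What didn't check out:** The close crop meant to show the joint line on the block missed it, so "fully home" rests on the force and position readings. I did not look at every other thing again at the end, but the arm met no other contact.

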